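# Roll down the facing strips of a farm-stall sign board

### The job

Take the hand roller from its stand and roll the six laminate strips of the sign board, which lies packed up at an uneven height and slope, down flush with the wooden border, rolling along from the hanging-ring end to the plain end so that each strip is down before the next, pressing steadily with a kilo or two of weight (four kilos would crack the laminate) and keeping the gripper and arm off the board. Then set the roller back on its stand as it was, upright and square with its cross-bar across both uprights, and let go; leave the chalk box, jar, cup and herb pot where they are.

Things in the scene. Friction and masses are not known exactly. Their poses are not given: they have to be found in the camera images.
- board: Sign board fixed to the bench on packers: wooden, 232 x 124 mm, faced with six stiff dark laminate strips side by side like one sheet, 180 x 100 mm. Origin on the bench under the sheet's middle; x runs along it from strip 1 to strip 6, z up (plumb). Strip 1 has its middle at x = -75 mm, then one every 30 mm. Strip 1 is at the end with the steel ring (bare wood 40 mm; other end 11 mm).
- strip1 (a joint): How far strip 1 has been pressed down (m): 0 = as laid on its tape, 4 mm proud of the wooden border; 0.004 = flush. Starts at 0 to 0.001. Gives way at 6 to 9 N, stays where pushed, stops hard when flush. The packers are uneven and NOT in the board's pose: the border at the board's middle is 22 to 42 mm above the bench, and it slopes lengthwise up to 0.09 rad, either way. It does not move.
- roller: Hand roller, about 0.34 kg (0.25 to 0.45). Origin: middle of the underside of its steel cross-bar (30 mm along x, 104 along y, 8 thick); z up along the handle. Below hang two cheeks, outer faces at y = +-32.5 mm, with the rubber drum between: radius 20 mm, 50 mm long, axle along y, 30 mm below the origin. It rolls along its own x; both ways round are alike.
- handle (a point): Middle of the roller's wooden handle block, 35.5 mm above the roller's origin; the block is 26 mm along x, 50 mm along y, and stands from 8 to 63 mm above the origin.
- drum (a joint): Angle of the drum on its axle relative to the handle, rad; turns freely and endlessly (1 rad = 20 mm of rolling).
- stand: Plywood roller stand fixed to the bench, origin on the bench under its middle. Two uprights, 42 mm along x, at y = +-37 to +-53 mm, tops 60 mm up, on a base 70 x 112 x 6 mm. The ends of the roller's cross-bar rest on them, the drum hanging between: the roller's origin is then 60 mm above the stand's, x axes parallel, z up. The roller starts like that.
- strip2 (a joint): The same for strip 2, counted from the ring end.
- strip3 (a joint): The same for strip 3, counted from the ring end.
- strip4 (a joint): The same for strip 4, counted from the ring end.
- strip5 (a joint): The same for strip 5, counted from the ring end.
- strip6 (a joint): The same for strip 6, at the plain end.
- chalkbox: Open cardboard box of chalk, 70 x 36 x 30 mm, beside the stand; origin at its underside. A bystander.
- jar: Small lidded jar, 44 mm wide, 55 mm high, at the stand's other side; origin at its underside. A bystander.
- cup: Green plastic cup, 68 mm wide, 90 mm high, between stand and board; origin at its underside. A bystander.
- pot: Terracotta herb pot, 86 mm wide, 95 mm high with its leaves, on the robot's side of the cup; origin at its underside. A bystander.
There are look-alikes about, which are no part of the job. Leave any orange look-alike of the roller alone. Leave any yellow look-alike of the stand alone.

How it is judged (in metres and radians):
On the way, in this order (a step that is already met when the one before it is completed fails the run):
1. the roller is lifted off its stand (more than 20 mm) (z of roller in the frame of stand above 0.08 m), for 0.1 s.
2. the roller rolls on the first two strips, drum turning, pressing with more than 4 N (x of roller in the frame of board between -0.1 and -0.03 m and contact force between roller and board above 4 N and (velocity of joint drum above 0.4 rad/s or velocity of joint drum below -0.4 rad/s)), for 0.15 s.
3. it rolls likewise on the middle two strips (x of roller in the frame of board between -0.03 and 0.03 m and contact force between roller and board above 4 N and (velocity of joint drum above 0.4 rad/s or velocity of joint drum below -0.4 rad/s)), for 0.15 s.
4. it rolls likewise on the last two strips (x of roller in the frame of board between 0.03 and 0.11 m and contact force between roller and board above 4 N and (velocity of joint drum above 0.4 rad/s or velocity of joint drum below -0.4 rad/s)), for 0.15 s.
At the end, for the whole second after the job is handed in: All six strips are flush (pressed down more than 3.2 of their 4 mm) and the roller is at rest on its stand, cross-bar on both uprights: within 12 mm along the stand's x and 10 mm along its y, 60 +- 4 mm above its origin, upright within 0.1 rad, square within 0.25 rad, released (value of joint each of strip1, strip2, strip3, strip4, strip5, strip6 above 0.0032 m and x of roller in the frame of stand between -0.012 and 0.012 m and y of roller in the frame of stand between -0.01 and 0.01 m and z of roller in the frame of stand between 0.056 and 0.064 m and angle between roller's own z axis and vertical below 0.1 rad and angle between the x axis of roller and the x axis of stand, either way round below 0.25 rad and linear speed of roller below 0.02 m/s); the robot touches nothing.
It fails at once if a strip is flush (3.2 mm) while the one before it, towards the ring, is still less than 2 mm down ((value of joint strip2 above 0.0032 m and value of joint strip1 below 0.002 m) or (value of joint strip3 above 0.0032 m and value of joint strip2 below 0.002 m) or (value of joint strip4 above 0.0032 m and value of joint strip3 below 0.002 m) or (value of joint strip5 above 0.0032 m and value of joint strip4 below 0.002 m) or (value of joint strip6 above 0.0032 m and value of joint strip5 below 0.002 m)).
It fails at once if the roller presses on the board with more than 40 N (contact force between roller and board above 40 N).
It fails at once if the fingers or the arm press on the board (contact force between any of the fingers, the arm and board above 2 N).
It fails at once if a bystander is moved by more than 30 mm (distance of any of chalkbox, jar, cup, pot from where it was at the start of the episode above 0.03 m).
It also fails if it takes over 72 s, if anything falls off the work surface, if the arm or the gripper's body presses on something with over 40 N, if the wrist force passes 120 N, or if a joint passes its speed limit or range.

### The arm

A 6-joint arm with a two-finger parallel gripper is mounted at the origin on the work surface. World frame = base frame: x ahead of the robot, y to its left, z up, the work surface at z = 0. Lengths are in m, angles in degrees, forces in N, time in s.
With the tool pointing down it reaches from about 0.25 to 0.725 m from the base axis. Payload 9.7 kg.
Tool frame: the origin (TCP) lies at the centre of the arm's flange, where the gripper is bolted on; the fingertips stand bot.tips_ahead ahead of it and the grasp point (between the pads) lies 155 mm ahead of it (bot.tips_ahead is the distance from the TCP to the fingertips, in m); z points along the fingers, y is the line along which they close (so a half turn about z gives the same grasp; the last joint's range is limited). The gripper opens to 85 mm and grips with 20 to 120 N. Pads are 22 mm wide; open, the fingers measure 114 mm over their backs; the gripper's body (76 mm by 85 mm) begins 54 mm behind the grasp point. The pads swing forward as they close: fully open they stand 13 mm farther back than shut.
Start: joints at [-64.515, 4.979, 10.078, 95.1, 0, 90], TCP at [0.237, -0.496, 0.405] pointing down, gripper open.
Joint ranges: [-179.16, 179.16], [-48.56, 103.87], [-65.8, 70.77], [-126.05, 130.52], [-82.76, 87.17], [-180, 180]. Speed limits (degrees/s): [127.2, 127.2, 147.25, 180, 180, 180].

### API

Orientations are given as [roll, pitch, yaw] about the fixed x, y, z axes, in that order (R = Rz(yaw) Ry(pitch) Rx(roll)).
In Python, from workcell import bot gives the robot as it stands.
- The arm moves only by the tool drive_tool, never from a script. Its argument "plan" is a list of rows, each an object of numbers: "dx", "dy", "dz": the shift along the tool's x, y, z in m; "roll": the turn about the tool's z in rad; "hand": the finger opening in m, from 0 to 0.0854. In form: [{"dx": .., "dy": .., "dz": .., "roll": .., "hand": ..}, ...]. A call has 1 to 20 rows; each row is the pose to reach, as a shift and turn from the pose commanded when the call began, along the tool's axes at that moment; what a row does not reach only later rows make up. A row lasts 1/12 s, in which the tool goes at most 41.7 mm and 7.16 degrees, less where a joint would pass 70% of its speed; a pose out of reach is approached as far as the arm can. A call with a gripper value outside its range is refused whole. The fingers move at their own pace and stop on an object; "force" is the grip in N (left out, the last holds). Time passes only in rows, so rows that repeat a pose let the fingers close. It gives the time, the measured TCP pose, the force and the opening at its end, in the units of the state.
- bot.get_obs(): the state, without advancing time (a new reading comes with each control period).
- bot.camera(name): name is "scene" or "top" or "wrist"; returns a dict with "frame" (420x560x3 uint8, red, green, blue), "z_map" (420x560 float32, m along the optical axis (not along the pixel's ray), 0 where there is no reading), "mtx" (3x3 intrinsics, pixels), "R" (3x3) and "t" (3): a world point X has camera coordinates R X + t. Camera axes: x right, y down, z forward; pixel columns grow to the right and rows downward; lengths in m; the calibration is good to about 2 mm. A picture is of the moment at which its call begins.
- bot.job_done(): hands the job in, once; it reports no verdict.
The state is a dict: "time": time; "q": joint angles; "qd": joint speeds; "joint_efforts": joint torques, N m; "ee_pos": TCP position; "tcp_rot": TCP orientation; "wrist_force": force on the tool from outside, world axes, zero at the start; "torque": the same for the moment, N m; "opening": finger opening in m.
Only numpy, scipy, OpenCV 4.12 (cv2) and the standard library are available. Lean on these libraries where they do the work, as an engineer would, in place of code of your own. Each camera call takes 0.05 s, during which the arm holds its last target. There are 200 camera calls.

## Working session

There is one attempt and no reset: what is moved stays moved. The work goes in short steps, Python scripts to look and compute and a tool call to move; the robot and the scene stay as the last step left them, time stands still between calls to the robot, and variables do not carry over. Pictures are saved under pics/ and viewed, on a budget of 10 in all, crops included, one or two more only if the job needs it, and the job is handed in when it is done.

Besides the shell and the picture viewer there is one more tool, called after "Call:" by a JSON object that holds its "op" and its "data", one argument or row to a line. drive_tool: Moves the arm, as the interface text tells. Its arguments: {"type":"object","properties":{"plan":{"type":"array","items":{"type":"object","properties":{"dx":{"type":"number"},"dy":{"type":"number"},"dz":{"type":"number"},"roll":{"type":"number"},"hand":{"type":"number"}}}},"force":{"type":"number"}},"required":["plan"]}

```bash
mkdir -p pics
cat > h.py <<'E'
import numpy as np, cv2
from workcell import bot
def snap(n,f):
    c=bot.camera(n); cv2.imwrite(f'pics/{f}.png',cv2.cvtColor(c['frame'],cv2.COLOR_RGB2BGR)); np.savez(f'pics/{f}.npz',**c); return c
def cloud(c):
    z=c['z_map'];h,w=z.shape;u,v=np.meshgrid(np.arange(w),np.arange(h))
    K=c['mtx'];p=np.stack([(u-K[0,2])/K[0,0]*z,(v-K[1,2])/K[1,1]*z,z],-1)
    P=(p-c['t'])@c['R'];P[z==0]=np.nan;return P
E
python3 - <<'E'
from h import *
o=bot.get_obs();print(o,bot.tips_ahead)
a=snap('top','top0');b=snap('scene','scene0')
cv2.imwrite('pics/both0.png',cv2.resize(cv2.cvtColor(np.vstack([a['frame']]),cv2.COLOR_RGB2BGR),(800,600)))
for c in(a,b):print(c['mtx'],c['R'],c['t'],(c['z_map']>0).mean())
E
```

```text
{'time': 0.0, 'q': array([-6.45129493e+01,  5.01125403e+00,  1.00357182e+01,  9.50983875e+01,
       -1.81520561e-04,  9.00003205e+01]), 'qd': array([-0.0862385 , -0.01013111,  0.00486059, -0.0123008 ,  0.03908865,
        0.02135859]), 'joint_efforts': array([ 1.25582017e-03, -5.20383167e+01,  4.64807475e+01,  1.61452655e-02,
        1.11858000e-05,  2.44199285e-06]), 'ee_pos': array([ 0.23667329, -0.49648544,  0.40399276]), 'tcp_rot': array([-1.79926077e+02,  1.81933868e-04,  2.54867305e+01]), 'wrist_force': array([-0.73398727,  0.29046364,  0.42586785]), 'torque': array([-0.00595634,  0.0307696 ,  0.05787119]), 'opening': 0.0852417978723667} 0.1734
[[469.33309273   0.         271.09302426]
 [  0.         469.33309273 210.97154828]
 [  0.           0.           1.        ]] [[-0.00837071 -0.99989964  0.01142966]
 [-0.98137217  0.00602064 -0.19202192]
 [ 0.19193383 -0.01282411 -0.98132408]] [0.03052734 0.48501804 1.06628575] 0.996109693877551
[[488.0386033    0.         276.17985182]
 [  0.         488.0386033  208.80910034]
 [  0.           0.           1.        ]] [[-0.81014681  0.58618915  0.00666443]
 [ 0.46541143  0.65005434 -0.60068424]
 [-0.35644683 -0.48354072 -0.79945859]] [ 0.35847532 -0.17056697  1.44049304] 0.995875850340136
```

View pics/top0.png

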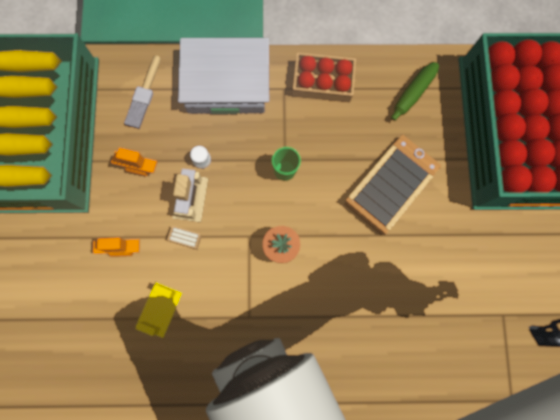

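View pics/scene0.png

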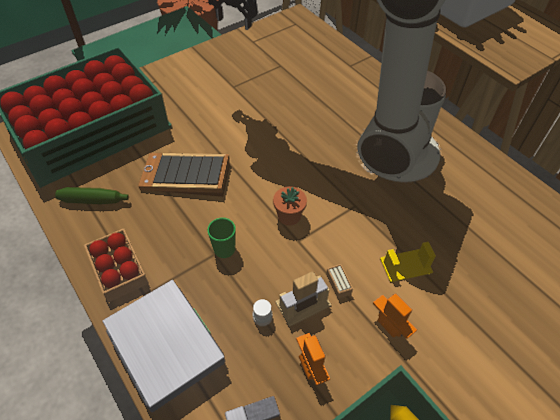

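Top view: roller on its stand at about (188,193), with jar (200,156), chalk box (184,238), cup (286,162) and pot (281,244). The board is at (393,187), with its ring at the upper-right end (420,153). Orange and yellow things are look-alikes. Next I measure from depth.

Run:
```python
from h import *
for f in('top0','scene0'):
    c=dict(np.load(f'pics/{f}.npz'));P=cloud(c);fr=c['frame'].astype(int)
    x,y,z=P[...,0],P[...,1],P[...,2]
    hsv=cv2.cvtColor(c['frame'],cv2.COLOR_RGB2HSV).astype(int)
    cx=lambda u,v:P[v,u]
    if f=='top0': print('px roller',cx(188,185),'board',cx(393,187),'ring',cx(420,153),'cup',cx(286,172),'pot',cx(281,244),'jar',cx(200,156),'chalk',cx(184,238)); print('bench',np.nanmedian(z[280:300,260:300]))
    R0=np.array([.46,.20]) if 0 else P[188,190][:2] if f=='top0' else R0
    B0=P[187,393][:2] if f=='top0' else B0
    near=lambda p,r:(np.hypot(x-p[0],y-p[1])<r)
    # roller handle top
    for nm,lo,hi in(('handle',.112,.135),('bar',.06,.075),('base',.003,.012)):
        m=near(R0,.075)&(z>lo)&(z<hi)
        q=np.c_[x[m],y[m]].astype(np.float32)
        if len(q)>5: print(f,nm,len(q),cv2.minAreaRect(q),q.mean(0),np.median(z[m]))
    m=near(B0,.16)&(z>.012)&(z<.08)
    q=np.c_[x[m],y[m]].astype(np.float32);print(f,'board',len(q),cv2.minAreaRect(q))
    d=m&(fr.max(-1)<95)&(hsv[...,1]<90)
    n,l,s,_=cv2.connectedComponentsWithStats(cv2.morphologyEx(d.astype(np.uint8),cv2.MORPH_CLOSE,np.ones((5,5))))
    k=1+s[1:,4].argmax();d2=(l==k)
    q=np.c_[x[d2],y[d2]].astype(np.float32);print(f,'sheet',len(q),cv2.minAreaRect(q))
    A=np.c_[x[d2]-B0[0],y[d2]-B0[1],np.ones(d2.sum())];s_,r,_,_=np.linalg.lstsq(A,z[d2],rcond=None);print('plane at',B0,s_,'rms',np.std(A@s_-z[d2]))
c=dict(np.load('pics/top0.npz'));s=dict(np.load('pics/scene0.npz'))
a=cv2.resize(c['frame'][140:260,140:260],(400,400),interpolation=2);b=cv2.resize(s['frame'][250:350,240:360],(400,400),interpolation=2)
cv2.imwrite('pics/z1.png',cv2.cvtColor(np.hstack([a,b]),cv2.COLOR_RGB2BGR))
```

```text
px roller [0.53468527 0.2153226  0.10604054] board [ 0.54480923 -0.26949746  0.03598531] ring [ 0.63539674 -0.34633753  0.02136097] cup [ 0.56906292 -0.00781897  0.08821082] pot [0.40253829 0.0055154  0.07759549] jar [0.61903184 0.19680304 0.05607774] chalk [0.42454892 0.23456145 0.0285143 ]
bench -7.23330183370246e-05
top0 handle 273 ((0.5318962335586548, 0.2284548580646515), (0.02635663002729416, 0.04969286546111107), 81.9320297241211) [0.5306334  0.22770143] 0.12242018162014086
top0 bar 343 ((0.5303196907043457, 0.22487333416938782), (0.04062488302588463, 0.10725441575050354), 80.6419677734375) [0.52395433 0.22564729] 0.06777916043450846
top0 base 505 ((0.5368011593818665, 0.21772700548171997), (0.13886858522891998, 0.1448645442724228), 74.83334350585938) [0.5239396  0.20695506] 0.005664772985526897
top0 board 4620 ((0.5591831207275391, -0.2758672535419464), (0.1242532804608345, 0.2344263792037964), 48.45756149291992)
top0 sheet 93 ((0.5936495661735535, -0.3062644600868225), (0.08844441920518875, 0.010223625227808952), 48.29569625854492)
plane at [ 0.54480923 -0.26949746] [-0.6428
[... 691 characters left out ...]
699 ((0.5512290596961975, -0.2653343081474304), (0.09831996262073517, 0.18092313408851624), 48.16652297973633)
 ** On entry to DLASCL parameter number  4 had an illegal value
 ** On entry to DLASCL parameter number  4 had an illegal valueTraceback (most recent call last):
  File "<stdin>", line 22, in <module>
    x, resids, rank, s = _umath_linalg.lstsq(a, b, rcond,
                         ~~~~~~~~~~~~~~~~~~~^^^^^^^^^^^^^
                                             signature=signature)
                                             ^^^^^^^^^^^^^^^^^^^^
    raise LinAlgError("SVD did not converge in Linear Least Squares")
numpy.linalg.LinAlgError: SVD did not converge in Linear Least Squares
```

```bash
cat >> h.py <<'E'
from scipy.spatial.transform import Rotation as Ro
def go(x,y,z,yaw):
    o=bot.get_obs();T=Ro.from_euler('xyz',o['tcp_rot'],degrees=True).as_matrix()
    d=T.T@(np.array([x,y,z])-o['ee_pos']);r=-np.deg2rad((yaw-o['tcp_rot'][2]+180)%360-180)
    print('dx dy dz roll',d.round(4),round(r,4),'F',o['wrist_force'].round(2),'pos',o['ee_pos'].round(4),o['tcp_rot'].round(2),'q6',o['q'][5].round(1),'t',o['time'],'op',round(o['opening'],4))
E
python3 - <<'E'
from h import *
C=np.array([.548,-.266]);a=np.deg2rad(138.6);ex=np.array([np.cos(a),np.sin(a)]);ey=np.array([-ex[1],ex[0]])
for f in('top0','scene0'):
    c=dict(np.load(f'pics/{f}.npz'));P=cloud(c);D=P[...,:2]-C;u=D@ex;v=D@ey;z=P[...,2]
    g=c['frame'].astype(int);dark=g.max(-1)<100
    ok=np.isfinite(z)&(z>.012)&(z<.08)
    m=ok&(abs(u)<.085)&(abs(v)<.042);A=np.c_[u[m],v[m],np.ones(m.sum())]
    s=np.linalg.lstsq(A,z[m],rcond=None)[0];print(f,'sheet plane slope x,y, z0',s,'rms',np.std(A@s-z[m]))
    print(' strips',[round(float(np.median((z-s[0]*u)[ok&(abs(u+.075-.03*i)<.01)&(abs(v)<.042)])),4) for i in range(6)])
    for nm,b in(('sides+',(v>.053)&(v<.058)),('sides-',(v<-.053)&(v>-.058)),('ringend',(u<-.098)&(u>-.12))):
        b=b&ok&(u>-.125)&(u<.095);print(' border',nm,b.sum(),np.median((z-s[0]*u)[b]),np.polyfit(u[b],z[b],1))
    # sheet extents by darkness
    w=(abs(v)<.04)&ok&(u<.12)&(u>-.12)
    for lo in np.arange(-.11,.11,.004): 
        k=w&(u>=lo)&(u<lo+.004)
        print(f'{lo*1000:.0f}:{np.median(g.mean(-1)[k]) if k.any() else -1:.0f}',end=' ')
    w=(abs(u)<.08)&ok
    print()
    for lo in np.arange(-.066,.066,.004): 
        k=w&(v>=lo)&(v<lo+.004)
        print(f'{lo*1000:.0f}:{np.median(g.mean(-1)[k]) if k.any() else -1:.0f}',end=' ')
    print()
go(.5317,.2285,.36,-8)
E
```

```text
top0 sheet plane slope x,y, z0 [0.08958781 0.00152812 0.03428719] rms 0.0022923079212784645
 strips [0.0349, 0.0343, 0.0344, 0.0341, 0.0347, 0.0345]
 border sides+ 175 0.03108263940718571 [0.07998824 0.03069225]
 border sides- 167 0.031067080787710137 [0.08831109 0.03089032]
 border ringend 1187 0.041653464109460955 [-0.12274705  0.02463108]
-110:147 -106:142 -102:140 -98:138 -94:130 -90:114 -86:98 -82:97 -78:97 -74:97 -70:97 -66:91 -62:85 -58:94 -54:98 -50:98 -46:98 -42:99 -38:98 -34:90 -30:90 -26:97 -22:99 -18:100 -14:100 -10:100 -6:93 -2:88 2:96 6:100 10:100 14:101 18:101 22:100 26:92 30:93 34:100 38:102 42:102 46:102 50:102 54:96 58:92 62:100 66:103 70:103 74:104 78:105 82:102 86:101 90:132 94:141 98:100 102:69 106:-1 
-66:150 -62:175 -58:188 -54:168 -50:109 -46:98 -42:98 -38:98 -34:98 -30:98 -26:98 -22:98 -18:98 -14:98 -10:98 -6:99 -2:98 2:98 6:99 10:99 14:99 18:99 22:99 26:100 30:99 34:100 38:100 42:101 46:120 50:173 54:190 58:185 62:174 
scene0 sheet plane slope x,y, z0 [ 0.08927547 -0.00045513  0.03618709] rms 0.002380253729127831
 strips [0.0373, 0.036, 0.0363, 0.0359, 0.036
[... 236 characters left out ...]
15 -94:99 -90:72 -86:78 -82:79 -78:80 -74:80 -70:82 -66:74 -62:60 -58:81 -54:80 -50:81 -46:81 -42:82 -38:84 -34:63 -30:82 -26:81 -22:82 -18:82 -14:82 -10:84 -6:77 -2:63 2:83 6:82 10:82 14:83 18:84 22:85 26:63 30:84 34:83 38:83 42:84 46:85 50:86 54:78 58:72 62:84 66:84 70:84 74:85 78:85 82:86 86:74 90:121 94:118 98:50 102:42 106:-1 
-66:50 -62:51 -58:170 -54:155 -50:62 -46:84 -42:83 -38:83 -34:82 -30:83 -26:82 -22:83 -18:82 -14:83 -10:82 -6:82 -2:83 2:82 6:82 10:81 14:82 18:82 22:82 26:81 30:82 34:81 38:80 42:75 46:94 50:128 54:175 58:166 62:147 
dx dy dz roll [ 0.5783 -0.5274  0.0447] 0.5845 F [-1.35  0.54  0.16] pos [ 0.2367 -0.4965  0.404 ] [-179.93   -0.     25.49] q6 90.0 t 0.1 op 0.0853
```

Call:
{"op": "drive_tool", "data": {
  "plan": [
    {"dx": 0.578, "dy": -0.527, "dz": 0.045, "roll": 0.584, "hand": 0.085},
    {"dx": 0.578, "dy": -0.527, "dz": 0.045, "roll": 0.584, "hand": 0.085},
    {"dx": 0.578, "dy": -0.527, "dz": 0.045, "roll": 0.584, "hand": 0.085},
    {"dx": 0.578, "dy": -0.527, "dz": 0.045, "roll": 0.584, "hand": 0.085},
    {"dx": 0.578, "dy": -0.527, "dz": 0.045, "roll": 0.584, "hand": 0.085},
    {"dx": 0.578, "dy": -0.527, "dz": 0.045, "roll": 0.584, "hand": 0.085},
    {"dx": 0.578, "dy": -0.527, "dz": 0.045, "roll": 0.584, "hand": 0.085},
    {"dx": 0.578, "dy": -0.527, "dz": 0.045, "roll": 0.584, "hand": 0.085},
    {"dx": 0.578, "dy": -0.527, "dz": 0.045, "roll": 0.584, "hand": 0.085},
    {"dx": 0.578, "dy": -0.527, "dz": 0.045, "roll": 0.584, "hand": 0.085},
    {"dx": 0.578, "dy": -0.527, "dz": 0.045, "roll": 0.584, "hand": 0.085},
    {"dx": 0.578, "dy": -0.527, "dz": 0.045, "roll": 0.584, "hand": 0.085},
    {"dx": 0.578, "dy": -0.527, "dz": 0.045, "roll": 0.584, "hand": 0.085},
    {"dx": 0.578, "dy": -0.527, "dz": 0.045, "roll": 0.584, "hand": 0.085},
    {"dx": 0.578, "dy": -0.527, "dz": 0.045, "roll": 0.584, "hand": 0.085},
    {"dx": 0.578, "dy": -0.527, "dz": 0.045, "roll": 0.584, "hand": 0.085},
    {"dx": 0.578, "dy": -0.527, "dz": 0.045, "roll": 0.584, "hand": 0.085},
    {"dx": 0.578, "dy": -0.527, "dz": 0.045, "roll": 0.584, "hand": 0.085},
    {"dx": 0.578, "dy": -0.527, "dz": 0.045, "roll": 0.584, "hand": 0.085},
    {"dx": 0.578, "dy": -0.527, "dz": 0.045, "roll": 0.584, "hand": 0.085}
  ]
}}

```text
time: 1.77
ee_pos: [0.4835, -0.0415, 0.364]
tcp_rot: [-178.4, 0.0, -5.2]
wrist_force: [0.5, -1.1, 0.3]
opening: 0.0849
```

Run:
```python
from h import *
go(.5317,.2285,.253,-8)
c=snap('wrist','w1');P=cloud(c);x,y,z=P[...,0],P[...,1],P[...,2]
near=np.hypot(x-.5317,y-.2285)<.075
for nm,lo,hi in(('handle',.112,.135),('bar/uprights',.055,.075)):
    m=near&(z>lo)&(z<hi);q=np.c_[x[m],y[m]].astype(np.float32);print(nm,len(q),cv2.minAreaRect(q) if len(q)>5 else '',np.median(z[m]))
```

```text
dx dy dz roll [ 0.0236 -0.2701  0.1184] 0.0488 F [ 0.49 -1.14  0.29] pos [ 0.4835 -0.0415  0.364 ] [-1.7844e+02  5.0000e-02 -5.2000e+00] q6 179.9 t 1.7667 op 0.0849
handle 0  nan
bar/uprights 248 ((0.4830548167228699, 0.21644489467144012), (0.01075243204832077, 0.01612458936870098), 82.83574676513672) 0.06002695703040431
  return _methods._mean(a, axis=axis, dtype=dtype,
  ret = ret.dtype.type(ret / rcount)
```

View pics/w1.png

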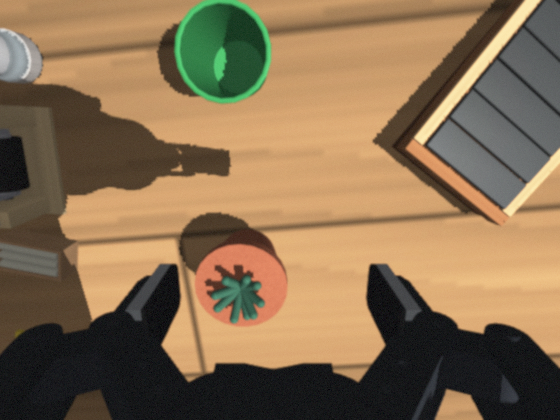

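Wrist view (mid-travel): stand at left (20,165), cup (223,50), pot (240,285), board at the upper right (500,130). Joint 6 has reached its limit, so I use the half-turned grasp (yaw 172°) instead.

Call:
{"op": "drive_tool", "data": {
  "plan": [
    {"dx": 0.024, "dy": -0.27, "roll": -0.12},
    {"dx": 0.024, "dy": -0.27, "roll": -0.24},
    {"dx": 0.024, "dy": -0.27, "roll": -0.36},
    {"dx": 0.024, "dy": -0.27, "roll": -0.48},
    {"dx": 0.024, "dy": -0.27, "roll": -0.6},
    {"dx": 0.024, "dy": -0.27, "roll": -0.72},
    {"dx": 0.024, "dy": -0.27, "roll": -0.84},
    {"dx": 0.024, "dy": -0.27, "roll": -0.96},
    {"dx": 0.024, "dy": -0.27, "roll": -1.08},
    {"dx": 0.024, "dy": -0.27, "roll": -1.2},
    {"dx": 0.024, "dy": -0.27, "roll": -1.32},
    {"dx": 0.024, "dy": -0.27, "roll": -1.44},
    {"dx": 0.024, "dy": -0.27, "roll": -1.56},
    {"dx": 0.024, "dy": -0.27, "roll": -1.68},
    {"dx": 0.024, "dy": -0.27, "roll": -1.8},
    {"dx": 0.024, "dy": -0.27, "roll": -1.92},
    {"dx": 0.024, "dy": -0.27, "roll": -2.04},
    {"dx": 0.024, "dy": -0.27, "roll": -2.16},
    {"dx": 0.024, "dy": -0.27, "roll": -2.28},
    {"dx": 0.024, "dy": -0.27, "roll": -2.4}
  ]
}}

```text
invalid input at $.plan[0]: expected keys dx, dy, dz, roll, hand
```

```bash
python3 -c "
from h import *
go(.5317,.2285,.36,172)"
```

```text
dx dy dz roll [ 0.0231 -0.2729  0.0112] -3.0925 F [ 0.04  0.34 -0.48] pos [ 0.484  -0.0414  0.3638] [-1.7844e+02  4.0000e-02 -5.1900e+00] q6 179.9 t 1.8167 op 0.0851
```

Call:
{"op": "drive_tool", "data": {
  "plan": [
    {"dx": 0.024, "dy": -0.27, "dz": 0.006, "hand": 0.085, "roll": -0.12},
    {"dx": 0.024, "dy": -0.27, "dz": 0.006, "hand": 0.085, "roll": -0.24},
    {"dx": 0.024, "dy": -0.27, "dz": 0.006, "hand": 0.085, "roll": -0.36},
    {"dx": 0.024, "dy": -0.27, "dz": 0.006, "hand": 0.085, "roll": -0.48},
    {"dx": 0.024, "dy": -0.27, "dz": 0.006, "hand": 0.085, "roll": -0.6},
    {"dx": 0.024, "dy": -0.27, "dz": 0.006, "hand": 0.085, "roll": -0.72},
    {"dx": 0.024, "dy": -0.27, "dz": 0.006, "hand": 0.085, "roll": -0.84},
    {"dx": 0.024, "dy": -0.27, "dz": 0.006, "hand": 0.085, "roll": -0.96},
    {"dx": 0.024, "dy": -0.27, "dz": 0.006, "hand": 0.085, "roll": -1.08},
    {"dx": 0.024, "dy": -0.27, "dz": 0.006, "hand": 0.085, "roll": -1.2},
    {"dx": 0.024, "dy": -0.27, "dz": 0.006, "hand": 0.085, "roll": -1.32},
    {"dx": 0.024, "dy": -0.27, "dz": 0.006, "hand": 0.085, "roll": -1.44},
    {"dx": 0.024, "dy": -0.27, "dz": 0.006, "hand": 0.085, "roll": -1.56},
    {"dx": 0.024, "dy": -0.27, "dz": 0.006, "hand": 0.085, "roll": -1.68},
    {"dx": 0.024, "dy": -0.27, "dz": 0.006, "hand": 0.085, "roll": -1.8},
    {"dx": 0.024, "dy": -0.27, "dz": 0.006, "hand": 0.085, "roll": -1.92},
    {"dx": 0.024, "dy": -0.27, "dz": 0.006, "hand": 0.085, "roll": -2.04},
    {"dx": 0.024, "dy": -0.27, "dz": 0.006, "hand": 0.085, "roll": -2.16},
    {"dx": 0.024, "dy": -0.27, "dz": 0.006, "hand": 0.085, "roll": -2.28},
    {"dx": 0.024, "dy": -0.27, "dz": 0.006, "hand": 0.085, "roll": -2.4}
  ]
}}

```text
time: 3.48
ee_pos: [0.5312, 0.2258, 0.3657]
tcp_rot: [178.9, -1.1, 132.7]
wrist_force: [-0.6, 0.8, -0.5]
opening: 0.085
```

```bash
python3 -c "
from h import *
go(.5317,.2285,.36,172)"
```

```text
dx dy dz roll [0.0015 0.0021 0.0057] -0.6859 F [-0.61  0.81 -0.54] pos [0.5312 0.2258 0.3657] [178.86  -1.07 132.7 ] q6 70.1 t 3.4833 op 0.085
```

Call:
{"op": "drive_tool", "data": {
  "plan": [
    {"dx": 0.002, "dy": 0.002, "dz": 0.006, "hand": 0.085, "roll": -0.12},
    {"dx": 0.002, "dy": 0.002, "dz": 0.006, "hand": 0.085, "roll": -0.24},
    {"dx": 0.002, "dy": 0.002, "dz": 0.006, "hand": 0.085, "roll": -0.36},
    {"dx": 0.002, "dy": 0.002, "dz": 0.006, "hand": 0.085, "roll": -0.48},
    {"dx": 0.002, "dy": 0.002, "dz": 0.006, "hand": 0.085, "roll": -0.6},
    {"dx": 0.002, "dy": 0.002, "dz": 0.006, "hand": 0.085, "roll": -0.686},
    {"dx": 0.002, "dy": 0.002, "dz": 0.006, "hand": 0.085, "roll": -0.686},
    {"dx": 0.002, "dy": 0.002, "dz": 0.006, "hand": 0.085, "roll": -0.686}
  ]
}}

```text
time: 4.15
ee_pos: [0.5313, 0.2288, 0.3597]
tcp_rot: [178.4, -0.1, 171.5]
wrist_force: [0.2, 0.4, 0.2]
opening: 0.085
```

Run:
```python
from h import *
go(.5317,.2285,.253,172)
c=snap('wrist','w2');P=cloud(c);x,y,z=P[...,0],P[...,1],P[...,2]
near=np.hypot(x-.5317,y-.2285)<.09
for nm,lo,hi in(('handle',.112,.135),('bar/uprights',.064,.075),('upr',.056,.064)):
    m=near&(z>lo)&(z<hi);q=np.c_[x[m],y[m]].astype(np.float32);print(nm,len(q),cv2.minAreaRect(q) if len(q)>5 else '',np.median(z[m]))
T=Ro.from_euler('xyz',bot.get_obs()['tcp_rot'],degrees=True).as_matrix();print(T[:,2], bot.get_obs()['ee_pos']+.24*T[:,2])
```

```text
dx dy dz roll [-0.0007 -0.0032  0.1067] -0.0087 F [0.23 0.36 0.17] pos [0.5313 0.2288 0.3597] [ 1.7844e+02 -1.2000e-01  1.7150e+02] q6 31.5 t 4.15 op 0.085
handle 2623 ((0.5315333604812622, 0.229797825217247), (0.025583190843462944, 0.049603965133428574), 81.52632904052734) 0.12322727629766843
bar/uprights 1397 ((0.5320018529891968, 0.22974291443824768), (0.029274899512529373, 0.10416863113641739), 81.91239929199219) 0.06846587514533967
upr 670 ((0.5479989051818848, 0.22416606545448303), (0.04502568393945694, 0.14491038024425507), 79.4698257446289) 0.06029373502877446
[ 0.00186662  0.0272622  -0.99962657] [0.5317587  0.23541054 0.11976229]
```

View pics/w2.png

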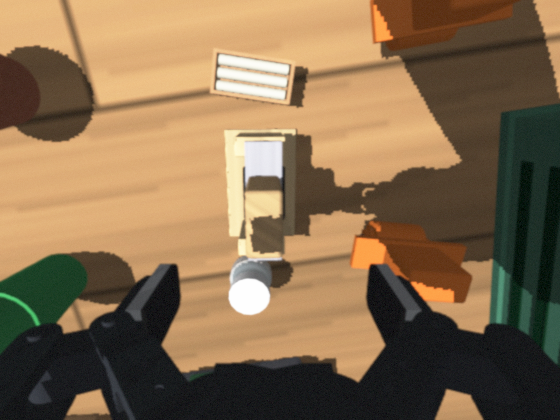

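Wrist view: handle (264,222), cross-bar (264,160) on the stand uprights, chalk box (253,75), jar (250,285), orange look-alike close by on the right (410,255). I'll open only partly on the way down to stay clear of it.

Run:
```python
from h import *
go(.5315,.2256,.253,171.8)
c=dict(np.load('pics/w2.npz'));P=cloud(c);a=np.deg2rad(81.8);D=P[...,:2]-np.array([.5318,.2298]);u=D@[np.cos(a),np.sin(a)];v=D@[-np.sin(a),np.cos(a)]
m=(abs(v)<.03)&(abs(u)>.017)&(abs(u)<.09)&(P[...,2]>.03)
print(m.sum(), np.c_[u[m],v[m],P[...,2][m]].min(0) if m.any() else'', np.c_[u[m],v[m],P[...,2][m]].max(0) if m.any() else'')
```

```text
dx dy dz roll [-0.0009 -0.0061  0.1065] -0.0055 F [ 0.24 -0.09 -1.51] pos [0.5313 0.2289 0.3597] [ 1.7844e+02 -1.3000e-01  1.7148e+02] q6 31.6 t 4.2 op 0.0853
38464 [-0.07165119 -0.02436126  0.03001819] [0.07744693 0.02488152 0.28552477]
```

Call:
{"op": "drive_tool", "data": {
  "force": 60,
  "plan": [
    {"dx": -0.001, "dy": -0.006, "dz": 0.0, "roll": -0.005, "hand": 0.056},
    {"dx": -0.001, "dy": -0.006, "dz": 0.01, "roll": -0.005, "hand": 0.056},
    {"dx": -0.001, "dy": -0.006, "dz": 0.03, "roll": -0.005, "hand": 0.056},
    {"dx": -0.001, "dy": -0.006, "dz": 0.05, "roll": -0.005, "hand": 0.056},
    {"dx": -0.001, "dy": -0.006, "dz": 0.07, "roll": -0.005, "hand": 0.056},
    {"dx": -0.001, "dy": -0.006, "dz": 0.09, "roll": -0.005, "hand": 0.056},
    {"dx": -0.001, "dy": -0.006, "dz": 0.1, "roll": -0.005, "hand": 0.056},
    {"dx": -0.001, "dy": -0.006, "dz": 0.106, "roll": -0.005, "hand": 0.056},
    {"dx": -0.001, "dy": -0.006, "dz": 0.106, "roll": -0.005, "hand": 0.056},
    {"dx": -0.001, "dy": -0.006, "dz": 0.106, "roll": -0.005, "hand": 0.056}
  ]
}}

```text
time: 5.03
ee_pos: [0.5317, 0.2258, 0.254]
tcp_rot: [178.4, -0.1, 171.9]
wrist_force: [0.5, -0.1, -0.0]
opening: 0.0563
```

Run:
```python
from h import *
go(.5315,.2256,.253,171.8)
c=snap('scene','s2');cv2.imwrite('pics/s2c.png',cv2.resize(cv2.cvtColor(c['frame'][200:360,220:400],cv2.COLOR_RGB2BGR),(720,600)))
```

```text
dx dy dz roll [ 0.0002 -0.0003  0.001 ] 0.0026 F [ 0.53 -0.06 -0.02] pos [0.5317 0.2258 0.254 ] [ 1.7842e+02 -9.0000e-02  1.7195e+02] q6 30.8 t 5.0333 op 0.0563
```

View pics/s2c.png

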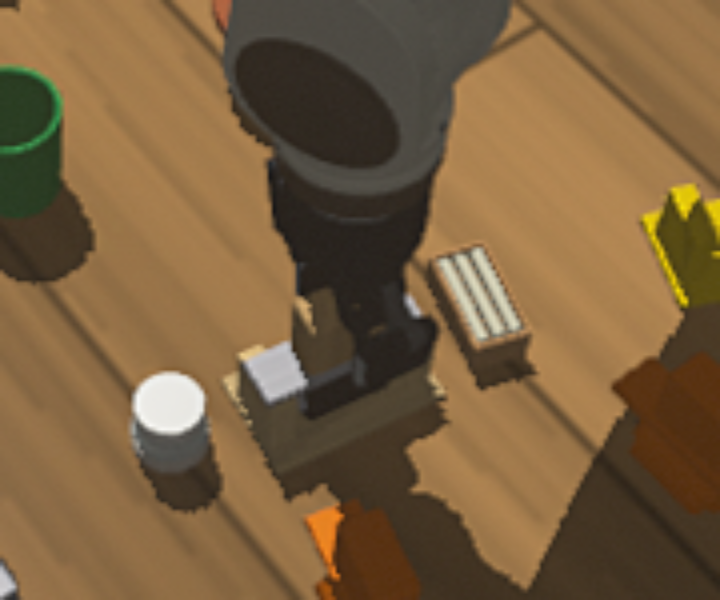

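The picture shows the fingers on either side of the handle (320,330), above the bar, clear of the orange thing (360,560). I close now.

Call:
{"op": "drive_tool", "data": {
  "force": 70,
  "plan": [
    {"dx": 0, "dy": 0, "dz": 0, "roll": 0, "hand": 0.015},
    {"dx": 0, "dy": 0, "dz": 0, "roll": 0, "hand": 0.015},
    {"dx": 0, "dy": 0, "dz": 0, "roll": 0, "hand": 0.015},
    {"dx": 0, "dy": 0, "dz": 0, "roll": 0, "hand": 0.015},
    {"dx": 0, "dy": 0, "dz": 0, "roll": 0, "hand": 0.015},
    {"dx": 0, "dy": 0, "dz": 0, "roll": 0, "hand": 0.015},
    {"dx": 0, "dy": 0, "dz": 0, "roll": 0, "hand": 0.015},
    {"dx": 0, "dy": 0, "dz": 0, "roll": 0, "hand": 0.015}
  ]
}}

```text
time: 5.75
ee_pos: [0.5318, 0.2257, 0.2546]
tcp_rot: [178.4, -0.0, 172.0]
wrist_force: [-0.7, -1.5, 5.9]
opening: 0.0252
```

Run:
```python
from h import *
go(.5315,.2256,.253,171.8)
```

```text
dx dy dz roll [ 0.0003 -0.0002  0.0016] 0.0028 F [-0.66 -1.52  5.9 ] pos [0.5318 0.2257 0.2546] [ 1.7842e+02 -2.0000e-02  1.7196e+02] q6 30.8 t 5.75 op 0.0252
```

Call:
{"op": "drive_tool", "data": {
  "plan": [
    {"dx": 0, "dy": 0, "dz": -0.004, "roll": 0, "hand": 0.015},
    {"dx": 0, "dy": 0, "dz": -0.012, "roll": 0, "hand": 0.015},
    {"dx": 0, "dy": 0, "dz": -0.025, "roll": 0, "hand": 0.015},
    {"dx": 0, "dy": 0, "dz": -0.04, "roll": 0, "hand": 0.015},
    {"dx": 0, "dy": 0, "dz": -0.06, "roll": 0, "hand": 0.015},
    {"dx": 0, "dy": 0, "dz": -0.08, "roll": 0, "hand": 0.015},
    {"dx": 0, "dy": 0, "dz": -0.1, "roll": 0, "hand": 0.015},
    {"dx": 0, "dy": 0, "dz": -0.12, "roll": 0, "hand": 0.015},
    {"dx": 0, "dy": 0, "dz": -0.135, "roll": 0, "hand": 0.015},
    {"dx": 0, "dy": 0, "dz": -0.135, "roll": 0, "hand": 0.015},
    {"dx": 0, "dy": 0, "dz": -0.135, "roll": 0, "hand": 0.015}
  ]
}}

```text
time: 6.67
ee_pos: [0.5315, 0.2222, 0.3894]
tcp_rot: [178.4, -0.0, 172.0]
wrist_force: [-0.1, 0.7, -3.9]
opening: 0.0249
```

Run:
```python
from h import *
go(.608,-.316,.37,228.6)
c=snap('scene','s3');cv2.imwrite('pics/s3c.png',cv2.resize(cv2.cvtColor(c['frame'][150:350,220:400],cv2.COLOR_RGB2BGR),(540,600)))
```

```text
dx dy dz roll [-0.151  -0.5226  0.0046] -0.9883 F [-0.13  0.71 -3.91] pos [0.5315 0.2222 0.3894] [ 1.7838e+02 -3.0000e-02  1.7197e+02] q6 30.5 t 6.6667 op 0.0249
```

View pics/s3c.png

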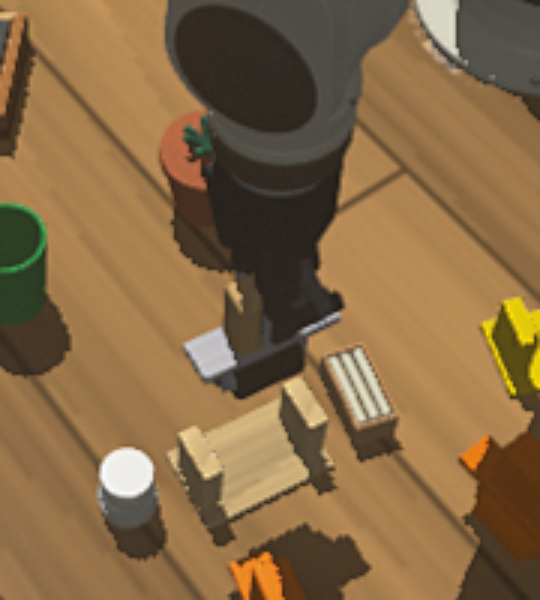

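The roller is held off the stand (handle (240,320), drum (260,370)). The stand is empty at (250,450), and the neighbours have not been touched.

Call:
{"op": "drive_tool", "data": {
  "plan": [
    {"dx": -0.003, "dy": -0.01, "dz": -0.002, "roll": -0.04, "hand": 0.015},
    {"dx": -0.009, "dy": -0.03, "dz": -0.01, "roll": -0.1, "hand": 0.015},
    {"dx": -0.017, "dy": -0.06, "dz": -0.01, "roll": -0.16, "hand": 0.015},
    {"dx": -0.026, "dy": -0.09, "dz": -0.01, "roll": -0.22, "hand": 0.015},
    {"dx": -0.035, "dy": -0.12, "dz": -0.01, "roll": -0.28, "hand": 0.015},
    {"dx": -0.043, "dy": -0.15, "dz": -0.01, "roll": -0.34, "hand": 0.015},
    {"dx": -0.052, "dy": -0.18, "dz": -0.01, "roll": -0.4, "hand": 0.015},
    {"dx": -0.061, "dy": -0.21, "dz": -0.01, "roll": -0.46, "hand": 0.015},
    {"dx": -0.069, "dy": -0.24, "dz": -0.01, "roll": -0.52, "hand": 0.015},
    {"dx": -0.078, "dy": -0.27, "dz": -0.01, "roll": -0.58, "hand": 0.015},
    {"dx": -0.087, "dy": -0.3, "dz": -0.01, "roll": -0.64, "hand": 0.015},
    {"dx": -0.095, "dy": -0.33, "dz": -0.01, "roll": -0.7, "hand": 0.015},
    {"dx": -0.104, "dy": -0.36, "dz": -0.01, "roll": -0.76, "hand": 0.015},
    {"dx": -0.113, "dy": -0.39, "dz": -0.01, "roll": -0.82, "hand": 0.015},
    {"dx": -0.121, "dy": -0.42, "dz": -0.01, "roll": -0.88, "hand": 0.015},
    {"dx": -0.13, "dy": -0.45, "dz": -0.01, "roll": -0.94, "hand": 0.015},
    {"dx": -0.139, "dy": -0.48, "dz": -0.01, "roll": -0.988, "hand": 0.015},
    {"dx": -0.146, "dy": -0.505, "dz": -0.01, "roll": -0.988, "hand": 0.015},
    {"dx": -0.15, "dy": -0.518, "dz": -0.01, "roll": -0.988, "hand": 0.015},
    {"dx": -0.151, "dy": -0.523, "dz": -0.01, "roll": -0.988, "hand": 0.015}
  ]
}}

```text
time: 8.38
ee_pos: [0.6078, -0.3192, 0.3811]
tcp_rot: [178.9, 1.2, -131.6]
wrist_force: [0.6, -0.6, -3.6]
opening: 0.0254
```

Run:
```python
from h import *
go(.608,-.316,.34,228.6)
c=dict(np.load('pics/s3.npz'))
P=cloud(c);x,y,z=P[...,0],P[...,1],P[...,2]
m=(np.hypot(x-.5317,y-.2285)<.075)&(z>.055)&(z<.064);q=np.c_[x[m],y[m]].astype(np.float32);print('stand tops',len(q),cv2.minAreaRect(q))
# after moving: look again at board and stand with top cam + tool
c=snap('top','t4');P=cloud(c);x,y,z=P[...,0],P[...,1],P[...,2]
m=(np.hypot(x-.5317,y-.2285)<.075)&(z>.055)&(z<.064);q=np.c_[x[m],y[m]].astype(np.float32);print('stand tops',len(q),cv2.minAreaRect(q))
# roller in hand from wrist cam: bar points
c=snap('wrist','w4');P=cloud(c)
o=bot.get_obs();T=Ro.from_euler('xyz',o['tcp_rot'],degrees=True).as_matrix();Q=(P-o['ee_pos'])@T
m=(abs(Q[...,0])<.06)&(abs(Q[...,1])<.02)&(Q[...,2]>.12)&(Q[...,2]<.21)
for b in np.arange(-.06,.06,.006):
    k=m&(Q[...,0]>=b)&(Q[...,0]<b+.006)
    if k.sum()>5: print(round(b,3),k.sum(),np.median(Q[k],0).round(4),Q[...,1][k].min().round(4),Q[...,1][k].max().round(4))
```

```text
dx dy dz roll [-0.0017  0.0012  0.0412] -0.0028 F [ 0.63 -0.62 -3.63] pos [ 0.6078 -0.3192  0.3811] [ 178.87    1.18 -131.56] q6 -76.4 t 8.3833 op 0.0254
stand tops 258 ((0.5288809537887573, 0.2260785549879074), (0.04298005998134613, 0.10659446567296982), 82.23872375488281)
stand tops 246 ((0.5296618938446045, 0.22612498700618744), (0.0426076240837574, 0.10638466477394104), 82.02783966064453)
-0.024 186 [-0.0188  0.0006  0.132 ] -0.0128 0.0129
-0.018 856 [-1.490e-02 -1.000e-04  1.318e-01] -0.013 0.0131
-0.012 1016 [-8.800e-03 -1.000e-04  1.319e-01] -0.0147 0.0148
-0.006 1124 [-0.0029  0.0002  0.1319] -0.0146 0.0146
-0.0 1152 [ 3.000e-03 -1.000e-04  1.319e-01] -0.0144 0.0145
0.006 2160 [0.0109 0.0002 0.1329] -0.0199 0.0197
0.012 1803 [ 0.0135 -0.0005  0.1314] -0.02 0.02
0.018 1321 [ 2.14e-02 -1.00e-04  1.32e-01] -0.015 0.0144
0.024 3530 [ 2.520e-02 -1.000e-04  1.556e-01] -0.0153 0.0147
0.03 682 [ 0.0331 -0.0006  0.1867] -0.0153 0.0146
0.036 702 [ 0.039  -0.0006  0.1867] -0.015 0.0145
0.042 743 [ 0.045  -0.0005  0.1867] -0.0153 0.0148
0.048 659 [ 5.050e-02 -1.000e-04  1.869e-01] -0.0153 0.0146
```

View pics/w4.png

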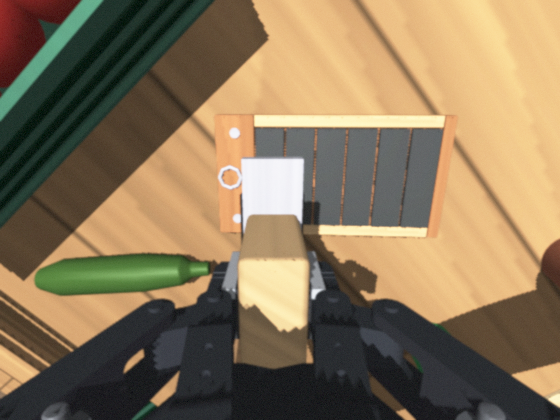

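Wrist view: the roller is held straight, bar (273,190) across. The board lies below it with the ring end on the left (230,177) and the strips running right to (440,180). I refine the board's surface from this close view.

Run:
```python
from h import *
C=np.array([.5493,-.2645]);a=np.deg2rad(138.6);ex=np.array([np.cos(a),np.sin(a)]);ey=np.array([-ex[1],ex[0]])
c=dict(np.load('pics/w4.npz'));P=cloud(c);z=P[...,2];g=c['frame'].astype(int)
D=P[...,:2]-C;u=D@ex;v=D@ey
ok=np.isfinite(z)&(z>.008)&(z<.06)&(np.hypot(u,v)<.17)
q=np.c_[u,v][...] if 0 else np.c_[u[ok],v[ok]].astype(np.float32);print('outline',cv2.minAreaRect(q),q.min(0),q.max(0))
dark=ok&(g.max(-1)<90)&(g[...,2]>=g[...,0]-8)
n,l,s,_=cv2.connectedComponentsWithStats(cv2.morphologyEx(dark.astype(np.uint8),cv2.MORPH_CLOSE,np.ones((7,7))));k=(l==1+s[1:,4].argmax())&ok
q=np.c_[u[k],v[k]].astype(np.float32);print('sheet',cv2.minAreaRect(q),np.percentile(u[k],[.3,99.7]),np.percentile(v[k],[.5,99.5]))
m=ok&k&(abs(u)<.086);p=np.polyfit(u[m],z[m],1);p=np.polyfit(u[m][abs(np.polyval(p,u[m])-z[m])<.003],z[m][abs(np.polyval(p,u[m])-z[m])<.003],1);print('sheet fit',p)
for i in range(6):
    j=m&(abs(u+.075-.03*i)<.01);print(i+1,j.sum(),np.median((z-p[0]*u)[j]).round(4))
br=ok&~dark&(g[...,0]>150)
for nm,b in(('v+',(v>.053)),('v-',(v<-.053)),('ring',(u<-.095))):
    b=b&br&(abs(v)<.06)&(z>.02);
    if b.sum()>20: print(nm,b.sum(),np.median((z-p[0]*u)[b]).round(4),np.polyfit(u[b],z[b],1).round(4))
o=bot.get_obs();T=Ro.from_euler('xyz',o['tcp_rot'],degrees=True).as_matrix();print(T[:,2])
```

```text
outline ((-0.014238670468330383, 0.0020027346909046173), (0.124135822057724, 0.23139674961566925), 89.87491607666016) [-0.13000418 -0.06028933] [0.1014582  0.06423699]
sheet ((-0.031475260853767395, -0.03435949981212616), (0.01671086624264717, 0.02941451594233513), 1.1477473974227905) [-0.03997443 -0.02332381] [-0.0472895  -0.02095932]
sheet fit [0.11602819 0.03553993]
1 0 nan
2 121 0.0355
3 36 0.0356
4 0 nan
5 0 nan
6 0 nan
v+ 1869 0.0318 [0.0855 0.0315]
v- 789 0.0305 [0.0852 0.0314]
ring 2803 0.0351 [0.076  0.0307]
[-3.99131601e-04  2.85581110e-02 -9.99592054e-01]
  return _methods._mean(a, axis=axis, dtype=dtype,
  ret = ret.dtype.type(ret / rcount)
```

```bash
python3 -c "
from h import *
go(.6058,-.3225,.28,228.6)"
```

```text
dx dy dz roll [ 0.0072 -0.0038  0.1019] -0.0017 F [ 0.14  0.53 -2.49] pos [ 0.6078 -0.3175  0.3821] [ 178.9     1.21 -131.5 ] q6 -76.3 t 8.4833 op 0.0251
```

Call:
{"op": "drive_tool", "data": {
  "plan": [
    {"dx": 0.004, "dy": -0.002, "dz": 0.01, "roll": -0.002, "hand": 0.015},
    {"dx": 0.007, "dy": -0.004, "dz": 0.03, "roll": -0.002, "hand": 0.015},
    {"dx": 0.007, "dy": -0.004, "dz": 0.05, "roll": -0.002, "hand": 0.015},
    {"dx": 0.007, "dy": -0.004, "dz": 0.07, "roll": -0.002, "hand": 0.015},
    {"dx": 0.007, "dy": -0.004, "dz": 0.085, "roll": -0.002, "hand": 0.015},
    {"dx": 0.007, "dy": -0.004, "dz": 0.095, "roll": -0.002, "hand": 0.015},
    {"dx": 0.007, "dy": -0.004, "dz": 0.1, "roll": -0.002, "hand": 0.015},
    {"dx": 0.007, "dy": -0.004, "dz": 0.102, "roll": -0.002, "hand": 0.015},
    {"dx": 0.007, "dy": -0.004, "dz": 0.102, "roll": -0.002, "hand": 0.015},
    {"dx": 0.007, "dy": -0.004, "dz": 0.102, "roll": -0.002, "hand": 0.015},
    {"dx": 0.007, "dy": -0.004, "dz": 0.102, "roll": -0.002, "hand": 0.015}
  ]
}}

```text
time: 9.4
ee_pos: [0.6066, -0.322, 0.2829]
tcp_rot: [179.1, 1.3, -131.3]
wrist_force: [-1.1, -0.4, -3.1]
opening: 0.0252
```

```bash
python3 -c "
from h import *
go(.6058,-.3225,.274,228.6)"
```

```text
dx dy dz roll [0.0011 0.0001 0.0089] 0.0016 F [-1.1  -0.43 -3.1 ] pos [ 0.6066 -0.322   0.2829] [ 179.14    1.26 -131.31] q6 -76.9 t 9.4 op 0.0252
```

Call:
{"op": "drive_tool", "data": {
  "plan": [
    {"dx": 0.001, "dy": 0, "dz": 0.002, "roll": 0, "hand": 0.015},
    {"dx": 0.001, "dy": 0, "dz": 0.004, "roll": 0, "hand": 0.015},
    {"dx": 0.001, "dy": 0, "dz": 0.006, "roll": 0, "hand": 0.015},
    {"dx": 0.001, "dy": 0, "dz": 0.007, "roll": 0, "hand": 0.015},
    {"dx": 0.001, "dy": 0, "dz": 0.007, "roll": 0, "hand": 0.015}
  ]
}}

```text
time: 9.82
ee_pos: [0.6056, -0.3226, 0.2742]
tcp_rot: [179.0, 1.2, -131.3]
wrist_force: [0.1, 0.4, -3.3]
opening: 0.0254
```

```bash
python3 -c "
from h import *
go(.6058,-.3225,.270,228.6)"
```

```text
dx dy dz roll [-0.0001 -0.0001  0.0042] 0.0014 F [ 0.13  0.42 -3.32] pos [ 0.6056 -0.3226  0.2742] [ 179.01    1.23 -131.32] q6 -77.0 t 9.8167 op 0.0254
```

Call:
{"op": "drive_tool", "data": {
  "plan": [
    {"dx": 0, "dy": 0, "dz": 0.001, "roll": 0, "hand": 0.015},
    {"dx": 0, "dy": 0, "dz": 0.002, "roll": 0, "hand": 0.015},
    {"dx": 0, "dy": 0, "dz": 0.002, "roll": 0, "hand": 0.015}
  ]
}}

```text
time: 10.07
ee_pos: [0.6059, -0.3226, 0.2731]
tcp_rot: [179.1, 1.2, -131.3]
wrist_force: [0.1, -0.2, -1.0]
opening: 0.0255
```

Call:
{"op": "drive_tool", "data": {
  "plan": [
    {"dx": 0, "dy": 0, "dz": 0.001, "roll": 0, "hand": 0.015},
    {"dx": 0, "dy": 0, "dz": 0.002, "roll": 0, "hand": 0.015},
    {"dx": 0, "dy": 0, "dz": 0.002, "roll": 0, "hand": 0.015}
  ]
}}

```text
time: 10.32
ee_pos: [0.6058, -0.3225, 0.2713]
tcp_rot: [179.1, 1.3, -131.3]
wrist_force: [0.5, -0.5, 3.7]
opening: 0.0254
```

Call:
{"op": "drive_tool", "data": {
  "plan": [
    {"dx": 0, "dy": 0, "dz": 0.001, "roll": 0, "hand": 0.015},
    {"dx": 0, "dy": 0, "dz": 0.002, "roll": 0, "hand": 0.015},
    {"dx": 0, "dy": 0, "dz": 0.002, "roll": 0, "hand": 0.015}
  ]
}}

```text
time: 10.57
ee_pos: [0.6058, -0.3224, 0.269]
tcp_rot: [179.1, 1.3, -131.3]
wrist_force: [0.6, -0.2, 4.1]
opening: 0.0254
```

Call:
{"op": "drive_tool", "data": {
  "plan": [
    {"dx": 0, "dy": 0, "dz": 0.0005, "roll": 0, "hand": 0.015},
    {"dx": 0, "dy": 0, "dz": 0.001, "roll": 0, "hand": 0.015},
    {"dx": 0, "dy": 0, "dz": 0.001, "roll": 0, "hand": 0.015}
  ]
}}

```text
time: 10.82
ee_pos: [0.606, -0.3225, 0.2689]
tcp_rot: [179.2, 1.3, -131.3]
wrist_force: [1.1, -1.6, 8.2]
opening: 0.0254
```

```bash
python3 -c "
from h import *
go(.6058,-.3225,.2697,228.6)"
```

```text
dx dy dz roll [ 0.0001  0.0002 -0.0008] 0.0015 F [ 1.08 -1.63  8.22] pos [ 0.606  -0.3225  0.2689] [ 179.18    1.26 -131.31] q6 -77.0 t 10.8167 op 0.0254
```

Call:
{"op": "drive_tool", "data": {
  "plan": [
    {"dx": 0, "dy": 0.001, "dz": 0.0005, "roll": 0, "hand": 0.015},
    {"dx": 0, "dy": 0.003, "dz": 0.0004, "roll": 0, "hand": 0.015},
    {"dx": 0, "dy": 0.005, "dz": 0.0003, "roll": 0, "hand": 0.015},
    {"dx": 0, "dy": 0.007, "dz": 0.0001, "roll": 0, "hand": 0.015},
    {"dx": 0, "dy": 0.009, "dz": 0.0, "roll": 0, "hand": 0.015},
    {"dx": 0, "dy": 0.011, "dz": -0.0001, "roll": 0, "hand": 0.015},
    {"dx": 0, "dy": 0.013, "dz": -0.0003, "roll": 0, "hand": 0.015},
    {"dx": 0, "dy": 0.015, "dz": -0.0004, "roll": 0, "hand": 0.015}
  ]
}}

```text
time: 11.48
ee_pos: [0.5949, -0.3129, 0.2701]
tcp_rot: [179.3, 1.3, -131.3]
wrist_force: [1.4, -2.9, 10.4]
opening: 0.0255
```

```bash
cat >> h.py <<'E'
def st():
    o=bot.get_obs();T=Ro.from_euler('xyz',o['tcp_rot'],degrees=True).as_matrix()
    p=o['ee_pos']+.1948*T[:,2];a=np.deg2rad(138.6);ex=np.array([np.cos(a),np.sin(a)]);u=(p[:2]-[.548,-.266])@ex;v=(p[:2]-[.548,-.266])@[-ex[1],ex[0]]
    b=o['ee_pos'][2]-.2448
    print('t',o['time'],'u',round(u*1000,1),'v',round(v*1000,1),'drum low - surface(z) mm',round((b-(.0315-.0007+.0853*u))*1000,2),'N',round(o['wrist_force'][2]+3.4,1),'F',o['wrist_force'].round(1),'M',o['torque'].round(2),o['tcp_rot'].round(2))
E
python3 -c "
from h import *
st()"
```

```text
t 11.4833 u -63.7 v -0.2 drum low - surface(z) mm -0.1 N 13.8 F [ 1.4 -2.9 10.4] M [-0.69 -0.29  0.04] [ 179.28    1.27 -131.32]
```

Call:
{"op": "drive_tool", "data": {
  "plan": [
    {"dx": 0, "dy": 0.002, "dz": 0.0002, "roll": 0, "hand": 0.015},
    {"dx": 0, "dy": 0.004, "dz": 0.0001, "roll": 0, "hand": 0.015},
    {"dx": 0, "dy": 0.006, "dz": 0.0, "roll": 0, "hand": 0.015},
    {"dx": 0, "dy": 0.008, "dz": -0.0002, "roll": 0, "hand": 0.015},
    {"dx": 0, "dy": 0.01, "dz": -0.0003, "roll": 0, "hand": 0.015},
    {"dx": 0, "dy": 0.012, "dz": -0.0004, "roll": 0, "hand": 0.015},
    {"dx": 0, "dy": 0.014, "dz": -0.0006, "roll": 0, "hand": 0.015},
    {"dx": 0, "dy": 0.016, "dz": -0.0007, "roll": 0, "hand": 0.015}
  ]
}}

```text
time: 12.15
ee_pos: [0.5828, -0.3022, 0.2714]
tcp_rot: [179.3, 1.3, -131.3]
wrist_force: [1.6, -1.5, 12.9]
opening: 0.0253
```

```bash
python3 -c "
from h import *
st()"
```

```text
t 12.15 u -47.6 v -0.1 drum low - surface(z) mm -0.18 N 16.3 F [ 1.6 -1.5 12.9] M [-0.6  -0.13  0.09] [ 179.28    1.27 -131.31]
```

Steady at 16 N and flush. I carry on.

Call:
{"op": "drive_tool", "data": {
  "plan": [
    {"dx": 0, "dy": 0.002, "dz": -0.0001, "roll": 0, "hand": 0.015},
    {"dx": 0, "dy": 0.004, "dz": -0.0002, "roll": 0, "hand": 0.015},
    {"dx": 0, "dy": 0.006, "dz": -0.0004, "roll": 0, "hand": 0.015},
    {"dx": 0, "dy": 0.008, "dz": -0.0005, "roll": 0, "hand": 0.015},
    {"dx": 0, "dy": 0.01, "dz": -0.0006, "roll": 0, "hand": 0.015},
    {"dx": 0, "dy": 0.012, "dz": -0.0008, "roll": 0, "hand": 0.015},
    {"dx": 0, "dy": 0.014, "dz": -0.0009, "roll": 0, "hand": 0.015},
    {"dx": 0, "dy": 0.016, "dz": -0.001, "roll": 0, "hand": 0.015}
  ]
}}

```text
time: 12.82
ee_pos: [0.5708, -0.2918, 0.2727]
tcp_rot: [179.3, 1.3, -131.3]
wrist_force: [0.6, -1.7, 13.6]
opening: 0.0251
```

```bash
python3 -c "
from h import *
st()"
```

```text
t 12.8167 u -31.8 v 0.0 drum low - surface(z) mm -0.21 N 17.0 F [ 0.6 -1.7 13.6] M [-0.69 -0.02  0.05] [ 179.3     1.26 -131.32]
```

Call:
{"op": "drive_tool", "data": {
  "plan": [
    {"dx": 0, "dy": 0.002, "dz": -0.0001, "roll": 0, "hand": 0.015},
    {"dx": 0, "dy": 0.004, "dz": -0.0002, "roll": 0, "hand": 0.015},
    {"dx": 0, "dy": 0.006, "dz": -0.0004, "roll": 0, "hand": 0.015},
    {"dx": 0, "dy": 0.008, "dz": -0.0005, "roll": 0, "hand": 0.015},
    {"dx": 0, "dy": 0.01, "dz": -0.0006, "roll": 0, "hand": 0.015},
    {"dx": 0, "dy": 0.012, "dz": -0.0008, "roll": 0, "hand": 0.015},
    {"dx": 0, "dy": 0.014, "dz": -0.0009, "roll": 0, "hand": 0.015},
    {"dx": 0, "dy": 0.016, "dz": -0.001, "roll": 0, "hand": 0.015}
  ]
}}

```text
time: 13.48
ee_pos: [0.5588, -0.2813, 0.274]
tcp_rot: [179.3, 1.3, -131.3]
wrist_force: [1.3, -2.1, 13.1]
opening: 0.0251
```

Call:
{"op": "drive_tool", "data": {
  "plan": [
    {"dx": 0, "dy": 0.002, "dz": -0.0001, "roll": 0, "hand": 0.015},
    {"dx": 0, "dy": 0.004, "dz": -0.0002, "roll": 0, "hand": 0.015},
    {"dx": 0, "dy": 0.006, "dz": -0.0004, "roll": 0, "hand": 0.015},
    {"dx": 0, "dy": 0.008, "dz": -0.0005, "roll": 0, "hand": 0.015},
    {"dx": 0, "dy": 0.01, "dz": -0.0006, "roll": 0, "hand": 0.015},
    {"dx": 0, "dy": 0.012, "dz": -0.0008, "roll": 0, "hand": 0.015},
    {"dx": 0, "dy": 0.014, "dz": -0.0009, "roll": 0, "hand": 0.015},
    {"dx": 0, "dy": 0.016, "dz": -0.001, "roll": 0, "hand": 0.015}
  ]
}}

```text
time: 14.15
ee_pos: [0.5468, -0.2708, 0.2753]
tcp_rot: [179.3, 1.3, -131.3]
wrist_force: [1.4, -1.7, 14.1]
opening: 0.0254
```

```bash
python3 -c "
from h import *
st()"
```

```text
t 14.15 u 0.1 v 0.1 drum low - surface(z) mm -0.27 N 17.5 F [ 1.4 -1.7 14.1] M [-0.86 -0.06  0.03] [ 179.32    1.26 -131.32]
```

Call:
{"op": "drive_tool", "data": {
  "plan": [
    {"dx": 0, "dy": 0.002, "dz": -0.0001, "roll": 0, "hand": 0.015},
    {"dx": 0, "dy": 0.004, "dz": -0.0003, "roll": 0, "hand": 0.015},
    {"dx": 0, "dy": 0.006, "dz": -0.0004, "roll": 0, "hand": 0.015},
    {"dx": 0, "dy": 0.008, "dz": -0.0005, "roll": 0, "hand": 0.015},
    {"dx": 0, "dy": 0.01, "dz": -0.0007, "roll": 0, "hand": 0.015},
    {"dx": 0, "dy": 0.012, "dz": -0.0008, "roll": 0, "hand": 0.015},
    {"dx": 0, "dy": 0.014, "dz": -0.0009, "roll": 0, "hand": 0.015},
    {"dx": 0, "dy": 0.016, "dz": -0.0011, "roll": 0, "hand": 0.015},
    {"dx": 0, "dy": 0.018, "dz": -0.0012, "roll": 0, "hand": 0.015},
    {"dx": 0, "dy": 0.02, "dz": -0.0013, "roll": 0, "hand": 0.015}
  ]
}}

```text
time: 14.98
ee_pos: [0.5322, -0.258, 0.2771]
tcp_rot: [179.4, 1.3, -131.3]
wrist_force: [2.5, -4.8, 12.7]
opening: 0.025
```

Call:
{"op": "drive_tool", "data": {
  "plan": [
    {"dx": 0, "dy": 0.002, "dz": -0.0001, "roll": 0, "hand": 0.015},
    {"dx": 0, "dy": 0.004, "dz": -0.0003, "roll": 0, "hand": 0.015},
    {"dx": 0, "dy": 0.006, "dz": -0.0004, "roll": 0, "hand": 0.015},
    {"dx": 0, "dy": 0.008, "dz": -0.0005, "roll": 0, "hand": 0.015},
    {"dx": 0, "dy": 0.01, "dz": -0.0007, "roll": 0, "hand": 0.015},
    {"dx": 0, "dy": 0.012, "dz": -0.0008, "roll": 0, "hand": 0.015},
    {"dx": 0, "dy": 0.014, "dz": -0.0009, "roll": 0, "hand": 0.015},
    {"dx": 0, "dy": 0.016, "dz": -0.0011, "roll": 0, "hand": 0.015},
    {"dx": 0, "dy": 0.018, "dz": -0.0012, "roll": 0, "hand": 0.015},
    {"dx": 0, "dy": 0.02, "dz": -0.0013, "roll": 0, "hand": 0.015}
  ]
}}

```text
time: 15.82
ee_pos: [0.5168, -0.2445, 0.2787]
tcp_rot: [179.3, 1.3, -131.3]
wrist_force: [0.3, -3.2, 15.7]
opening: 0.0252
```

```bash
python3 -c "
from h import *
st()"
```

```text
t 15.8167 u 39.9 v 0.2 drum low - surface(z) mm -0.27 N 19.1 F [ 0.3 -3.2 15.7] M [-0.85  0.03  0.09] [ 179.34    1.26 -131.32]
```

Call:
{"op": "drive_tool", "data": {
  "plan": [
    {"dx": 0, "dy": 0.002, "dz": -0.0002, "roll": 0, "hand": 0.015},
    {"dx": 0, "dy": 0.004, "dz": -0.0004, "roll": 0, "hand": 0.015},
    {"dx": 0, "dy": 0.006, "dz": -0.0005, "roll": 0, "hand": 0.015},
    {"dx": 0, "dy": 0.008, "dz": -0.0006, "roll": 0, "hand": 0.015},
    {"dx": 0, "dy": 0.01, "dz": -0.0008, "roll": 0, "hand": 0.015},
    {"dx": 0, "dy": 0.012, "dz": -0.0009, "roll": 0, "hand": 0.015},
    {"dx": 0, "dy": 0.014, "dz": -0.001, "roll": 0, "hand": 0.015},
    {"dx": 0, "dy": 0.016, "dz": -0.0012, "roll": 0, "hand": 0.015},
    {"dx": 0, "dy": 0.018, "dz": -0.0013, "roll": 0, "hand": 0.015},
    {"dx": 0, "dy": 0.02, "dz": -0.0014, "roll": 0, "hand": 0.015}
  ]
}}

```text
time: 16.65
ee_pos: [0.5017, -0.2314, 0.2803]
tcp_rot: [179.3, 1.2, -131.3]
wrist_force: [0.1, -2.9, 15.9]
opening: 0.0252
```

Call:
{"op": "drive_tool", "data": {
  "plan": [
    {"dx": 0, "dy": 0.002, "dz": -0.0001, "roll": 0, "hand": 0.015},
    {"dx": 0, "dy": 0.004, "dz": -0.0003, "roll": 0, "hand": 0.015},
    {"dx": 0, "dy": 0.006, "dz": -0.0004, "roll": 0, "hand": 0.015},
    {"dx": 0, "dy": 0.008, "dz": -0.0005, "roll": 0, "hand": 0.015},
    {"dx": 0, "dy": 0.01, "dz": -0.0007, "roll": 0, "hand": 0.015},
    {"dx": 0, "dy": 0.012, "dz": -0.0008, "roll": 0, "hand": 0.015},
    {"dx": 0, "dy": 0.014, "dz": -0.0009, "roll": 0, "hand": 0.015},
    {"dx": 0, "dy": 0.016, "dz": -0.0011, "roll": 0, "hand": 0.015},
    {"dx": 0, "dy": 0.018, "dz": -0.0012, "roll": 0, "hand": 0.015},
    {"dx": 0, "dy": 0.02, "dz": -0.0013, "roll": 0, "hand": 0.015}
  ]
}}

```text
time: 17.48
ee_pos: [0.4867, -0.2182, 0.2821]
tcp_rot: [179.3, 1.3, -131.3]
wrist_force: [-0.2, -2.1, 16.4]
opening: 0.0253
```

```bash
python3 -c "
from h import *
st()"
```

```text
t 17.4833 u 79.9 v 0.4 drum low - surface(z) mm -0.36 N 19.8 F [-0.2 -2.1 16.4] M [-0.97  0.1   0.07] [ 179.33    1.25 -131.32]
```

Six strips rolled. I lift, then check the board on the way back.

Call:
{"op": "drive_tool", "data": {
  "plan": [
    {"dx": 0, "dy": 0, "dz": -0.002, "roll": 0, "hand": 0.015},
    {"dx": 0, "dy": 0, "dz": -0.008, "roll": 0, "hand": 0.015},
    {"dx": 0, "dy": 0, "dz": -0.02, "roll": 0, "hand": 0.015},
    {"dx": 0, "dy": 0, "dz": -0.04, "roll": 0, "hand": 0.015},
    {"dx": 0, "dy": 0, "dz": -0.06, "roll": 0, "hand": 0.015},
    {"dx": 0, "dy": 0, "dz": -0.08, "roll": 0, "hand": 0.015},
    {"dx": 0, "dy": 0, "dz": -0.1, "roll": 0, "hand": 0.015},
    {"dx": 0, "dy": 0, "dz": -0.11, "roll": 0, "hand": 0.015},
    {"dx": 0, "dy": 0, "dz": -0.11, "roll": 0, "hand": 0.015},
    {"dx": 0, "dy": 0, "dz": -0.11, "roll": 0, "hand": 0.015}
  ]
}}

```text
time: 18.32
ee_pos: [0.4862, -0.2207, 0.3893]
tcp_rot: [179.0, 1.2, -131.3]
wrist_force: [-0.4, -0.2, -2.9]
opening: 0.0248
```

Run:
```python
from h import *
go(.5317,.2222,.385,172)
C=np.array([.548,-.266]);a=np.deg2rad(138.6);ex=np.array([np.cos(a),np.sin(a)]);ey=np.array([-ex[1],ex[0]])
for n in('top','scene'):
    c=snap(n,n+'5');P=cloud(c);z=P[...,2];D=P[...,:2]-C;u=D@ex;v=D@ey;ok=np.isfinite(z)&(z>.01)&(z<.08)
    r=z-.0853*u
    print(n,'strips',[(int(k.sum()),round(float(np.median(r[k])),4)) for i in range(6) for k in[ok&(abs(u+.075-.03*i)<.01)&(abs(v)<.042)] if k.sum()>3],'borders',[(int(k.sum()),round(float(np.median(r[k])),4)) for k in(ok&(v>.053)&(v<.058)&(abs(u)<.09),ok&(v<-.053)&(v>-.058)&(abs(u)<.09),ok&(u<-.096)&(u>-.11)&(abs(v)<.03))])
# roller in hand
c=snap('wrist','w5');P=cloud(c)
o=bot.get_obs();T=Ro.from_euler('xyz',o['tcp_rot'],degrees=True).as_matrix();Q=(P-o['ee_pos'])@T
m=(abs(Q[...,0])<.06)&(abs(Q[...,1])<.02)&(Q[...,2]>.12)&(Q[...,2]<.21)
for b in np.arange(-.024,.06,.012):
    k=m&(Q[...,0]>=b)&(Q[...,0]<b+.006)
    if k.sum()>5: print(round(b,3),k.sum(),np.median(Q[k],0).round(4),Q[...,1][k].min().round(4),Q[...,1][k].max().round(4))
print(T[:,2])
```

```text
dx dy dz roll [-0.3625  0.258   0.0165] 0.9893 F [-0.41 -0.18 -2.88] pos [ 0.4862 -0.2207  0.3893] [ 179.03    1.24 -131.32] q6 -73.4 t 18.3167 op 0.0248
top strips [(51, 0.031), (55, 0.031), (81, 0.031), (47, 0.0308), (279, 0.031)] borders [(34, 0.0306), (140, 0.031), (8, 0.0318)]
scene strips [(163, 0.0327), (158, 0.0327), (159, 0.0328), (161, 0.0328), (163, 0.0324), (159, 0.0328)] borders [(78, 0.0325), (138, 0.032), (80, 0.0326)]
-0.024 327 [-0.0192  0.001   0.1312] -0.012 0.0136
-0.012 1071 [-0.0088  0.0006  0.1312] -0.0139 0.0155
0.0 1166 [0.0031 0.0006 0.1312] -0.0198 0.0161
0.012 1211 [0.0148 0.0002 0.1311] -0.0199 0.02
0.024 2348 [0.0243 0.0006 0.1626] -0.0147 0.0153
0.036 710 [0.039  0.0004 0.1861] -0.0143 0.015
0.048 520 [0.05   0.0006 0.1862] -0.0145 0.0153
[-3.25476903e-04  2.82860089e-02 -9.99599818e-01]
```

Depth from both cameras shows all six strips level with the border (before: 3.5 mm proud), and the roller has not shifted in the grip. I bring it back.

Call:
{"op": "drive_tool", "data": {
  "plan": [
    {"dx": -0.007, "dy": 0.005, "dz": 0, "roll": 0.04, "hand": 0.015},
    {"dx": -0.02, "dy": 0.014, "dz": 0.001, "roll": 0.1, "hand": 0.015},
    {"dx": -0.04, "dy": 0.028, "dz": 0.002, "roll": 0.16, "hand": 0.015},
    {"dx": -0.06, "dy": 0.043, "dz": 0.003, "roll": 0.22, "hand": 0.015},
    {"dx": -0.08, "dy": 0.057, "dz": 0.004, "roll": 0.28, "hand": 0.015},
    {"dx": -0.1, "dy": 0.071, "dz": 0.005, "roll": 0.34, "hand": 0.015},
    {"dx": -0.12, "dy": 0.085, "dz": 0.006, "roll": 0.4, "hand": 0.015},
    {"dx": -0.14, "dy": 0.1, "dz": 0.007, "roll": 0.46, "hand": 0.015},
    {"dx": -0.16, "dy": 0.114, "dz": 0.008, "roll": 0.52, "hand": 0.015},
    {"dx": -0.18, "dy": 0.128, "dz": 0.009, "roll": 0.58, "hand": 0.015},
    {"dx": -0.2, "dy": 0.142, "dz": 0.01, "roll": 0.64, "hand": 0.015},
    {"dx": -0.22, "dy": 0.157, "dz": 0.011, "roll": 0.7, "hand": 0.015},
    {"dx": -0.24, "dy": 0.171, "dz": 0.012, "roll": 0.76, "hand": 0.015},
    {"dx": -0.26, "dy": 0.185, "dz": 0.013, "roll": 0.82, "hand": 0.015},
    {"dx": -0.28, "dy": 0.199, "dz": 0.013, "roll": 0.88, "hand": 0.015},
    {"dx": -0.3, "dy": 0.214, "dz": 0.014, "roll": 0.94, "hand": 0.015},
    {"dx": -0.32, "dy": 0.228, "dz": 0.015, "roll": 0.989, "hand": 0.015},
    {"dx": -0.34, "dy": 0.242, "dz": 0.016, "roll": 0.989, "hand": 0.015},
    {"dx": -0.355, "dy": 0.253, "dz": 0.016, "roll": 0.989, "hand": 0.015},
    {"dx": -0.362, "dy": 0.258, "dz": 0.016, "roll": 0.989, "hand": 0.015}
  ]
}}

```text
time: 20.13
ee_pos: [0.5311, 0.2239, 0.3843]
tcp_rot: [178.5, -0.2, 172.1]
wrist_force: [-0.7, 0.5, -2.9]
opening: 0.0252
```

Run:
```python
from h import *
c=bot.camera('top')
go(.5315,.2252,.28,172)
```

```text
dx dy dz roll [-0.0006 -0.0017  0.1043] 0.0026 F [-1.21  1.76 -3.75] pos [0.5312 0.2242 0.3843] [178.46  -0.22 172.15] q6 30.5 t 20.1833 op 0.0253
```

Call:
{"op": "drive_tool", "data": {
  "plan": [
    {"dx": 0, "dy": -0.001, "dz": 0.008, "roll": 0.002, "hand": 0.015},
    {"dx": 0, "dy": -0.002, "dz": 0.02, "roll": 0.002, "hand": 0.015},
    {"dx": 0, "dy": -0.002, "dz": 0.035, "roll": 0.002, "hand": 0.015},
    {"dx": 0, "dy": -0.002, "dz": 0.05, "roll": 0.002, "hand": 0.015},
    {"dx": 0, "dy": -0.002, "dz": 0.065, "roll": 0.002, "hand": 0.015},
    {"dx": 0, "dy": -0.002, "dz": 0.08, "roll": 0.002, "hand": 0.015},
    {"dx": 0, "dy": -0.002, "dz": 0.09, "roll": 0.002, "hand": 0.015},
    {"dx": 0, "dy": -0.002, "dz": 0.098, "roll": 0.002, "hand": 0.015},
    {"dx": 0, "dy": -0.002, "dz": 0.104, "roll": 0.002, "hand": 0.015},
    {"dx": 0, "dy": -0.002, "dz": 0.104, "roll": 0.002, "hand": 0.015},
    {"dx": 0, "dy": -0.002, "dz": 0.104, "roll": 0.002, "hand": 0.015}
  ]
}}

```text
time: 21.1
ee_pos: [0.5312, 0.2225, 0.282]
tcp_rot: [178.4, -0.1, 171.9]
wrist_force: [-0.2, -0.3, -3.0]
opening: 0.0251
```

Run:
```python
from h import *
go(.5317,.2257,.2545,172)
```

```text
dx dy dz roll [-0.0001  0.0025  0.0276] -0.0017 F [-0.21 -0.29 -3.  ] pos [0.5312 0.2225 0.282 ] [ 1.7844e+02 -1.1000e-01  1.7190e+02] q6 30.6 t 21.1 op 0.0251
```

Call:
{"op": "drive_tool", "data": {
  "plan": [
    {"dx": 0, "dy": 0.001, "dz": 0.003, "roll": 0, "hand": 0.015},
    {"dx": 0, "dy": 0.0025, "dz": 0.008, "roll": 0, "hand": 0.015},
    {"dx": 0, "dy": 0.0025, "dz": 0.013, "roll": 0, "hand": 0.015},
    {"dx": 0, "dy": 0.0025, "dz": 0.018, "roll": 0, "hand": 0.015},
    {"dx": 0, "dy": 0.0025, "dz": 0.021, "roll": 0, "hand": 0.015},
    {"dx": 0, "dy": 0.0025, "dz": 0.023, "roll": 0, "hand": 0.015},
    {"dx": 0, "dy": 0.0025, "dz": 0.025, "roll": 0, "hand": 0.015},
    {"dx": 0, "dy": 0.0025, "dz": 0.026, "roll": 0, "hand": 0.015},
    {"dx": 0, "dy": 0.0025, "dz": 0.026, "roll": 0, "hand": 0.015}
  ]
}}

```text
time: 21.85
ee_pos: [0.5315, 0.2258, 0.2557]
tcp_rot: [178.4, -0.1, 171.9]
wrist_force: [0.6, -0.3, -2.6]
opening: 0.0249
```

Run:
```python
from h import *
go(.5317,.2257,.2545,172)
```

```text
dx dy dz roll [-0.0002 -0.0001  0.0012] -0.0015 F [ 0.58 -0.27 -2.64] pos [0.5315 0.2258 0.2557] [ 1.7845e+02 -1.3000e-01  1.7191e+02] q6 30.8 t 21.85 op 0.0249
```

Call:
{"op": "drive_tool", "data": {
  "plan": [
    {"dx": 0, "dy": 0, "dz": 0.0008, "roll": 0, "hand": 0.015},
    {"dx": 0, "dy": 0, "dz": 0.0015, "roll": 0, "hand": 0.015},
    {"dx": 0, "dy": 0, "dz": 0.002, "roll": 0, "hand": 0.015},
    {"dx": 0, "dy": 0, "dz": 0.002, "roll": 0, "hand": 0.015}
  ]
}}

```text
time: 22.18
ee_pos: [0.5316, 0.2259, 0.2546]
tcp_rot: [178.4, -0.1, 171.9]
wrist_force: [-2.1, -1.0, 4.0]
opening: 0.025
```

Run:
```python
from h import *
go(.5317,.2257,.2540,172)
c=snap('scene','s6');cv2.imwrite('pics/s6c.png',cv2.resize(cv2.cvtColor(c['frame'][200:360,220:400],cv2.COLOR_RGB2BGR),(720,600)))
```

```text
dx dy dz roll [-0.0002 -0.0002  0.0006] -0.0015 F [-2.08 -0.98  4.03] pos [0.5316 0.2259 0.2546] [ 1.7842e+02 -7.0000e-02  1.7191e+02] q6 30.9 t 22.1833 op 0.025
```

View pics/s6c.png

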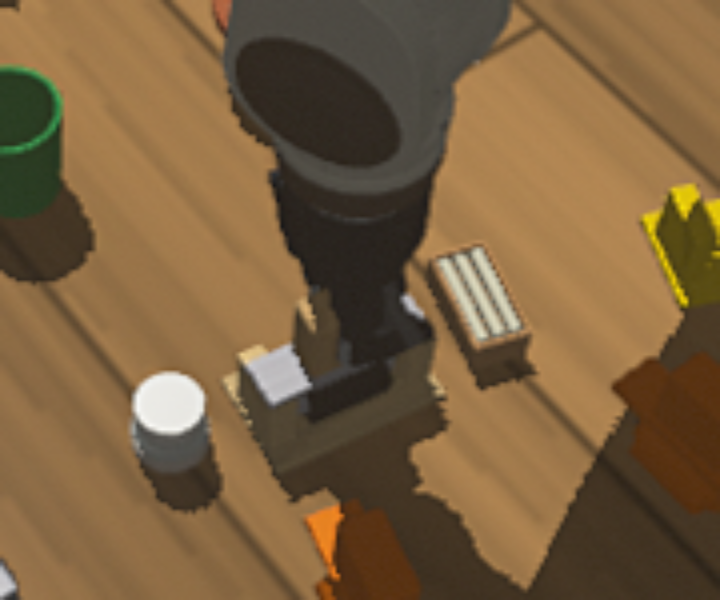

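The bar (275,375) rests on the uprights exactly as it did at first, and the wrist now feels a 7 N upward load, so it is seated. I release slowly to a part opening, then rise.

Call:
{"op": "drive_tool", "data": {
  "plan": [
    {"dx": 0, "dy": 0, "dz": 0, "roll": 0, "hand": 0.03},
    {"dx": 0, "dy": 0, "dz": 0, "roll": 0, "hand": 0.035},
    {"dx": 0, "dy": 0, "dz": 0, "roll": 0, "hand": 0.045},
    {"dx": 0, "dy": 0, "dz": 0, "roll": 0, "hand": 0.056},
    {"dx": 0, "dy": 0, "dz": 0, "roll": 0, "hand": 0.056},
    {"dx": 0, "dy": 0, "dz": 0, "roll": 0, "hand": 0.056},
    {"dx": 0, "dy": 0, "dz": 0, "roll": 0, "hand": 0.056},
    {"dx": 0, "dy": 0, "dz": -0.005, "roll": 0, "hand": 0.056},
    {"dx": 0, "dy": 0, "dz": -0.02, "roll": 0, "hand": 0.056},
    {"dx": 0, "dy": 0, "dz": -0.04, "roll": 0, "hand": 0.056},
    {"dx": 0, "dy": 0, "dz": -0.06, "roll": 0, "hand": 0.056},
    {"dx": 0, "dy": 0, "dz": -0.08, "roll": 0, "hand": 0.056},
    {"dx": 0, "dy": 0, "dz": -0.1, "roll": 0, "hand": 0.056},
    {"dx": 0, "dy": 0, "dz": -0.11, "roll": 0, "hand": 0.056},
    {"dx": 0, "dy": 0, "dz": -0.11, "roll": 0, "hand": 0.056},
    {"dx": 0, "dy": 0, "dz": -0.11, "roll": 0, "hand": 0.056}
  ]
}}

```text
time: 23.57
ee_pos: [0.5315, 0.223, 0.3637]
tcp_rot: [178.4, -0.1, 171.9]
wrist_force: [0.2, -0.5, -0.7]
opening: 0.0562
```

Run:
```python
from h import *
print(bot.get_obs()['opening'],bot.get_obs()['wrist_force'])
c=snap('wrist','w7');P=cloud(c);x,y,z=P[...,0],P[...,1],P[...,2]
near=np.hypot(x-.5317,y-.2285)<.09
for nm,lo,hi in(('handle',.112,.135),('bar',.064,.075)):
    m=near&(z>lo)&(z<hi);q=np.c_[x[m],y[m]].astype(np.float32);print(nm,len(q),cv2.minAreaRect(q),np.median(z[m]))
C=np.array([.548,-.266]);a=np.deg2rad(138.6);ex=np.array([np.cos(a),np.sin(a)]);ey=np.array([-ex[1],ex[0]])
for n in('top','scene'):
    c=snap(n,n+'7');P=cloud(c);z=P[...,2];D=P[...,:2]-C;u=D@ex;v=D@ey;r=z-.0853*u;ok=np.isfinite(z)&(z>.01)&(z<.08)
    print(n,'strips',[round(float(np.median(r[k])),4) for i in range(6) for k in[ok&(abs(u+.075-.03*i)<.01)&(abs(v)<.042)]],'border',[round(float(np.median(r[k])),4) for k in(ok&(v>.053)&(v<.058)&(abs(u)<.09),ok&(v<-.053)&(v>-.058)&(abs(u)<.09))])
    c0=dict(np.load(f'pics/{n}0.npz'));
    d=np.abs(c['frame'].astype(int)-c0['frame']).max(-1)
    if n=='top': print('diff px at jar,chalk,cup,pot',[int((d[b-14:b+14,e-14:e+14]>60).sum()) for e,b in((200,156),(184,238),(286,162),(281,244))])
```

```text
0.056175904784410036 [ 0.2048829  -0.5168154  -0.73442991]
handle 2581 ((0.5315828323364258, 0.23230379819869995), (0.025876689702272415, 0.04959866777062416), 81.44288635253906) 0.12324391392135822
bar 1433 ((0.5324180722236633, 0.23216994106769562), (0.02993902936577797, 0.10439985245466232), 81.89358520507812) 0.06847596350665246
top strips [0.0309, 0.0308, 0.031, 0.0308, 0.0307, 0.0309] border [0.0307, 0.0311]
diff px at jar,chalk,cup,pot [98, 424, 0, 0]
scene strips [0.0327, 0.0328, 0.0324, 0.0321, 0.033, 0.0325] border [0.0329, 0.0314]
```

View pics/scene7.png

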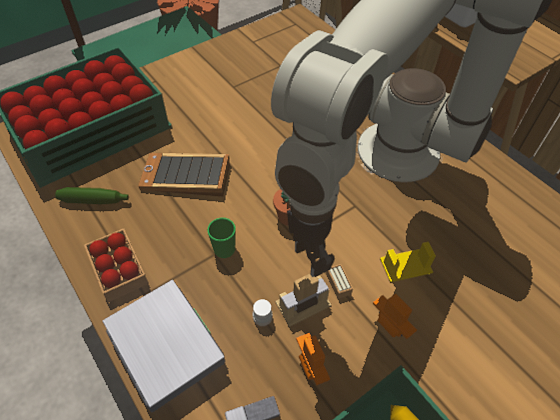

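Run:
```python
from h import *
S=np.array([.5293,.2261]);a=np.deg2rad(82);e=np.array([np.cos(a),np.sin(a)])
for f in('scene0','top0','scene7','top7'):
    P=cloud(dict(np.load(f'pics/{f}.npz')));x,y,z=P[...,0],P[...,1],P[...,2]
    m=(np.hypot(x-.5317,y-.2285)<.06)&(z>.112)&(z<.135);q=np.c_[x[m],y[m]].astype(np.float32);c=np.array(cv2.minAreaRect(q)[0])-S
    print(f,'handle rel stand x,y mm',(c@e*1000).round(1),(c@[-e[1],e[0]]*1000).round(1))
c0=np.load('pics/scene0.npz')['frame'];c1=np.load('pics/scene7.npz')['frame']
for n,(u,v) in dict(jar=(262,312),chalk=(340,283),cup=(222,236)).items():
    t=c0[v-14:v+14,u-12:u+12];r=cv2.matchTemplate(c1[v-26:v+26,u-24:u+24],t,cv2.TM_CCOEFF_NORMED);_,s,_,l=cv2.minMaxLoc(r);print(n,'px shift',l[0]-12,l[1]-12,round(s,2))
```

```text
scene0 handle rel stand x,y mm 2.6 -1.9
top0 handle rel stand x,y mm 2.7 -2.2
scene7 handle rel stand x,y mm 5.6 -1.5
top7 handle rel stand x,y mm -297.6 492.7
jar px shift 0 0 1.0
chalk px shift 0 0 0.99
cup px shift 0 0 1.0
```

The roller is at most 5.6 mm off centre along the stand's x (limit 12) and about 2 mm along y (limit 10). The neighbours I compared have not moved, so I hand in.

```bash
python3 -c "
from workcell import bot
print(bot.job_done(), bot.get_obs()['time'])"
```

```text
the job is handed in; nothing more can be done
the job is handed in; nothing more can be done
```

I took the roller off its stand, rolled strips 1 to 6 from the ring end to the plain end, set the roller back on its stand, let go and handed the job in at about 24 s of the 72 s. The hand-in gave no verdict.

**Pressing:** the estimated force at each check while rolling was 14 to 20 N. I read it from the wrist between moves, so brief peaks would not show.

**Strips:** in the last check all six strips were level with the border, to within about 1.2 mm in the scene view and 0.4 mm in the top view. Before rolling they stood about 3.5 mm proud. The 0.8 mm flush limit is finer than the scene view can settle; the top view and the hard stop felt on strip 1 agree with flush.

**Roller:** it is released and upright, with its bar across both uprights. Its height is about right: the bar top was measured at 68.5 mm and should be 68. Compared with the stand it sits about 5.6 mm off centre along x (limit 12), about 3 mm more than at the start, and about 1.5 mm off along y (limit 10).

**Bystanders:** in the scene view the chalk box, jar and cup had not shifted by a pixel. The pot showed no change in the top view. That top-view comparison did differ at the jar and chalk box. I put that down to the arm and its shadow, since the scene view shows no movement.

**Checks that failed:** the top camera's last reading of the roller handle was unusable, probably because the arm hid it. The tool also carried a 1.6° tilt throughout, from touching joint 6's limit early on. I allowed for it in every move.

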